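Fit a display arm into a slotted counter stand

TASK

Pick up the steel display arm from the counter, hook both its claws into the two slots of the stand's upright, and press it down until it is fully home and the spring tab has snapped out in the window of its back plate. Feel for the slots and press gently, as the stand must not be strained (it needs no more than about 15 N); leave the cup, honey jar, shaker and muffin where they are, then let go.

Things in the scene. Friction and masses are not known exactly. Their poses are not given: they have to be found in the camera images.
- display_arm: Loose plain steel display arm, 0.22 kg, 145 mm long, 56 wide, 90 high, standing on the counter the way up it is fitted. Origin: bottom centre of the rear face of its back plate; +x out of that face, where the claws point; z up. Back plate x -6 to 0, y +-20, z 0 to 90 mm. Front plate x -131 to -126, y +-28, z 0 to 60, with a small lip to x -134.
- bar_grip (a point): Point to grip on the arm's straight bar, at (-62, 0, 52) mm of the arm. The bar runs x -126 to -6, is 14 mm thick (y +-7), z 36 to 60 mm, free on both sides and below.
- low_claw (a point): Inner corner of the lower claw, at (5.5, 0, 34) mm of the arm; the upper claw is the same 44 mm higher. A claw is a tongue 10 mm wide (y +-5), z 34 to 42 mm, reaching to x 10.5, with a hook at its end (x 5.5 to 10.5) that hangs 16 mm below the tongue's underside: 24 mm high in all, 5.5 mm free between plate and hook.
- plate_window (a point): Centre of the window through the foot of the arm's back plate, at (0, 0, 10.75) mm of the arm: 16 mm wide, z 5 to 16.5 mm. The stand's spring tab snaps into it.
- stand: Fixed stand: wooden foot (x -50 to 70, y +-60, z 0 to 14 mm), hollow upright 54 mm wide, 190 high. Origin: counter level, below the centre of the upright's front face, the plane x = 0, which looks along -x; z up. The front is a slotted strip 4 mm thick, 22 mm hollow behind. The strip was set by hand: slots and tab stand together up to 12 mm higher or lower than told (not measured; fixed in use).
- low_slot (a point): Middle of the lower edge of the lower slot as told, at (0, 0, 80) mm of the stand; the real one is up to 12 mm higher or lower. Slots are 14 mm wide (y +-7), z 80 to 108 and 124 to 152 mm. With the two origins' axes parallel the claws go straight in along +x with the arm's origin 64 mm above the counter, as told: 2 mm to spare up and down, 2 mm sideways.
- seat (a point): Where the arm's origin comes to lie when seated, as told, at (0, 0, 46) mm of the stand: really up to 12 mm higher or lower, with x -1.5 to 0 and y within 2 mm. From the slots the arm goes 16 to 20 mm down until the tongues rest on the slots' lower edges, a hard stop. Pushing on the bar also levers the claws: the stand then feels about twice the push; over 40 N there strains it.
- lock_tab (a joint): Spring tab 12 mm wide below the slots, sticking 3.5 mm out of the strip, upper side sloped, tip at z 55 mm of the stand (+-12 with the strip). In m: 0 fully out; grows up to 0.0035 while the back plate's foot pushes it in; 0 again once it has snapped into the window. Pushing the arm past it takes 4 to 13 N downward; the hard stop follows 2 to 4 mm lower.
- cup: Wide white cup, 86x118x61 mm, bystander; origin at its underside.
- honey_jar: Honey jar, 72 mm wide, 101 mm high, bystander; origin at its underside.
- shaker: Shaker, 44 mm wide, 90 mm high, bystander; origin at its underside.
- muffin: Muffin, 79 mm wide, 75 mm high, bystander; origin at its underside.

How it is judged:
On the way, in this order (a step that is already met when the one before it is completed fails the run):
1. the arm is lifted clear of the counter (height (world z) of display_arm above 0.03 m), for 0.1 s.
2. both claws are through the slots, the arm still raised (x of display_arm in the frame of stand between -0.0035 and 0.002 m and y of display_arm in the frame of stand between -0.005 and 0.005 m and z of display_arm in the frame of stand above 0.0475 m and angle between the z axis of display_arm and the z axis of stand, either way round below 0.1 rad), for 0.05 s.
3. pressed down, the arm's foot pushes the spring tab in (x of display_arm in the frame of stand between -0.0035 and 0.002 m and value of joint lock_tab above 0.0015 m), for 0.02 s.
At the end, for the whole second after the job is handed in: The display arm hangs at rest in the stand, released: rear face within 3.5 mm of the strip's face, within 4 mm sideways, origin 32 to 60 mm up (46 mm, +-12 for the strip's setting, +-2), upright within 0.06 rad and square within 0.1 rad, and the spring tab out again (reading under 1.5 mm) (x of display_arm in the frame of stand between -0.0035 and 0.002 m and y of display_arm in the frame of stand between -0.004 and 0.004 m and z of display_arm in the frame of stand between 0.032 and 0.06 m and angle between the z axis of display_arm and the z axis of stand, either way round below 0.06 rad and angle between the x axis of display_arm and the x axis of stand, either way round below 0.1 rad and value of joint lock_tab below 0.0015 m and linear speed of display_arm below 0.01 m/s and contact force between display_arm and the fingers below 0.1 N); the robot touches nothing.
It fails at once if the display arm and the stand press on each other with more than 40 N in all (contact force between display_arm and stand above 40 N).
It fails at once if the cup is moved more than 30 mm (distance of cup from where it was at the start of the episode above 0.03 m).
It fails at once if the honey jar is moved more than 30 mm (distance of honey_jar from where it was at the start of the episode above 0.03 m).
It fails at once if the shaker is moved more than 30 mm (distance of shaker from where it was at the start of the episode above 0.03 m).
It fails at once if the muffin is moved more than 30 mm (distance of muffin from where it was at the start of the episode above 0.03 m).
It also fails if it takes over 58 s, if anything falls off the work surface, if the arm or the gripper's body presses on something with over 40 N, if the wrist force passes 120 N, or if a joint passes its speed limit or range.

ROBOT

A 6-joint arm with a two-finger parallel gripper is mounted at the origin on a cart in front of the work surface, level with it; the furniture and walls round the work are solid. World frame = base frame: x ahead of the robot, y to its left, z up, the work surface at z = 0. Lengths are in m, angles in rad, forces in N, time in s.
With the tool pointing down it reaches from about 0.325 to 0.85 m from the base axis. Payload 4.4 kg.
Tool frame: the origin (TCP) lies midway between the tips of the shut fingers; the grasp point (between the pads) lies env.pinch_z behind it (env.pinch_z is the distance from the TCP to the grasp point, in m); z points along the fingers, y is the line along which they close (so a half turn about z gives the same grasp; the last joint's range is limited). The gripper opens to 94 mm and grips with 3 to 60 N. Pads are 16 mm wide; open, the fingers measure 119 mm over their backs; the gripper's body (75 mm by 177 mm) begins 78 mm behind the grasp point.
Start: joints at [0.952, 0.207, 1.542, -0, 1.393, -0.15], TCP at [0.26, 0.513, 0.205] pointing down, gripper open.
Joint ranges: [-2.73, 2.73], [-0.86, 2.22], [0.23, 2.46], [-1.11, 4.25], [0.08, 2.63], [-2.82, 2.82]. Speed limits (rad/s): [2.79, 2.79, 3.14, 3.14, 3.14, 3.14].

INTERFACE

Orientations are given as a unit quaternion [x, y, z, w].
In Python, from station import env, hand, planner, read_camera, sensors gives the robot as it stands. Calls block until the motion is done:
- env.move_ptp(position, orientation): joint-space move of the TCP to a pose.
- env.line_to(position, speed=0.15, rotation=None): straight line of the TCP; rotation=None keeps the orientation; speed is the mean speed in m/s.
- env.movej(angles): joint-space move.
- hand.grip(opening): finger opening in m; the grip force is fixed at half the most; returns when the fingers have stopped.
- env.hold(seconds).
- planner.ik(position, orientation): joint angles nearest the present ones, or None.
- read_camera(name): name is "scene" or "top"; returns a dict with "img" (384x512x3 uint8, red, green, blue), "z_map" (384x512 float32, m along the optical axis (not along the pixel's ray), 0 where there is no reading), "fx", "fy", "cx", "cy" (pixels), "k1" (the pictures are not rectified: a ray, as slopes to the right and down, at radius r is drawn at 1 + k1 r^2 times it, then the intrinsics apply), "rvec" (rotation vector, rad) and "tvec" (3), from world to camera coordinates, as OpenCV has them. Camera axes: x right, y down, z forward; pixel columns grow to the right and rows downward; lengths in m; the calibration is good to about 2 mm. A picture is of the moment at which its call begins.
A pose or a line that the arm cannot do raises env.Unreachable and nothing moves.
- env.sign_off(): hands the job in; it is judged then, once.
Readings, each from a call of its own:
- sensors.current_t(): time.
- sensors.current_joint_pos(): joint angles.
- sensors.current_qvel(): joint speeds.
- sensors.current_joint_efforts(): joint torques, N m.
- sensors.current_tool_pos(): TCP position.
- sensors.current_tcp_rot(): TCP orientation.
- sensors.current_wrist_force(): force on the tool from outside, world axes, zero at the start.
- sensors.current_wrist_torque(): the same for the moment, N m.
- sensors.current_gripper_width(): finger opening in m.
- sensors.current_gripper_force(): force on a finger pad.
Only numpy, scipy, OpenCV 4.12 (cv2) and the standard library are available. Lean on these libraries where they do the work, as an engineer would, in place of code of your own. Each camera call takes 0.05 s, during which the arm holds its last target. There are 200 camera calls.

## Working session

There is one attempt and no reset: what is moved stays moved. The work goes in short steps, each a Python script; the robot and the scene stay as the last script left them, time stands still between calls to the robot, and variables do not carry over. Pictures are saved under pics/ and viewed, at most 10 in all, crops included, and the job is handed in when it is done.

```bash
ls; mkdir -p pics
cat > h.py <<'E'
import numpy as np, cv2
from station import env, hand, planner, read_camera, sensors
def cam(n):
    return read_camera(n)
def pts(c):
    """world xyz per pixel from depth"""
    H,W=c["z_map"].shape
    K=np.array([[c["fx"],0,c["cx"]],[0,c["fy"],c["cy"]],[0,0,1.]])
    u,v=np.meshgrid(np.arange(W),np.arange(H))
    uv=np.stack([u,v],-1).reshape(-1,1,2).astype(float)
    n=cv2.undistortPoints(uv,K,np.array([c["k1"],0,0,0.])).reshape(-1,2)
    z=c["z_map"].reshape(-1,1)
    P=np.c_[n,np.ones(len(n))]*z
    R,_=cv2.Rodrigues(np.array(c["rvec"],float)); 
    X=(P-np.array(c["tvec"]).reshape(1,3))@R
    X[z[:,0]==0]=np.nan
    return X.reshape(H,W,3)
E
python3 - <<'E'
from h import *
for n in("scene","top"):
    c=cam(n); cv2.imwrite(f"pics/{n}0.png",c["img"][...,::-1]); np.savez(f"{n}0.npz",**c)
    R,_=cv2.Rodrigues(np.array(c["rvec"],float)); print(n,c["fx"],c["k1"],(-R.T@np.array(c["tvec"]).ravel()).round(3),R[2].round(2),np.mean(c["z_map"]>0))
print(sensors.current_t(),env.pinch_z,sensors.current_tcp_rot())
E
```

```text
pics
scene 383.5461921409121 -0.023297078015528286 [-0.343 -0.626  0.729] [ 0.72  0.45 -0.53] 0.9957834879557291
top 408.93761339158624 -0.01005259536341503 [ 0.306 -0.103  1.229] [ 0.16  0.02 -0.99] 0.9959259033203125
0.1 0.0188 [ 2.32275424e-01  9.72649492e-01 -9.68049889e-04 -3.94856917e-04]
```

View pics/scene0.png

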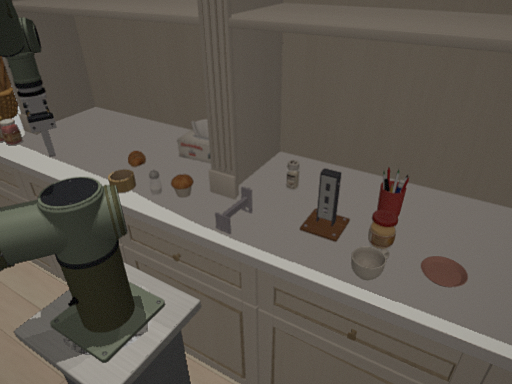

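View pics/top0.png

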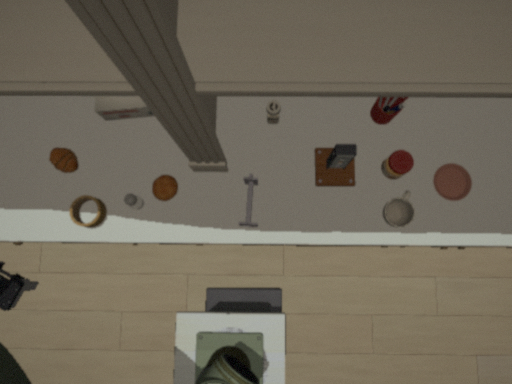

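The scene view shows the arm at about (235,210) and the stand at (328,200), with its slotted face toward the camera. In the top view the arm's bar runs (250,183) to (248,225), with the narrow back plate on the far side. The stand's foot is at (335,167) and the upright's top at (343,153).

```bash
python3 - <<'E'
from h import *
for n,ra,rs in(("top",(230,270,165,235),(305,365,135,195)),("scene",(208,262,180,236),(296,356,160,245))):
    c=dict(np.load(n+"0.npz")); X=pts(c)
    def reg(r): return X[r[2]:r[3],r[0]:r[1]].reshape(-1,3), c["img"][r[2]:r[3],r[0]:r[1]].reshape(-1,3)
    A,_=reg(ra); print(n,"counter z",np.nanmedian(A[:,2]).round(4))
    S=A[(A[:,2]>.02)&(A[:,2]<.12)]
    print(" arm n",len(S),"min",S.min(0).round(3),"max",S.max(0).round(3))
    r=cv2.minAreaRect(S[:,:2].astype(np.float32)*1000); print(" armrect",np.round(r[0],1),np.round(r[1],1),round(r[2],1))
    b=S[(S[:,2]>.045)&(S[:,2]<.066)]; print(" z hist",np.histogram(S[:,2],np.arange(.02,.12,.01)))
    F,col=reg(rs)
    w=(F[:,2]>.006)&(F[:,2]<.022); r=cv2.minAreaRect(F[w][:,:2].astype(np.float32)*1000); print(" foot",w.sum(),np.median(F[w][:,2]).round(4),np.round(r[0],1),np.round(r[1],1),round(r[2],1))
    t=(F[:,2]>.175)&(F[:,2]<.21)
    if t.sum()>5:
        r=cv2.minAreaRect(F[t][:,:2].astype(np.float32)*1000); print(" top",t.sum(),np.median(F[t][:,2]).round(4),np.round(r[0],1),np.round(r[1],1),round(r[2],1))
    u=(F[:,2]>.04)&(F[:,2]<.17); 
    print(" upr",u.sum(),F[u].min(0).round(3),F[u].max(0).round(3))
E
python3 - <<'E'
import cv2
a=cv2.imread('pics/scene0.png');b=cv2.imread('pics/top0.png')
f=lambda i,x,y,w,h:cv2.resize(i[y:y+h,x:x+w],(400,400*h//w),interpolation=cv2.INTER_CUBIC)
import numpy as np
cv2.imwrite('pics/crop.png',cv2.convertScaleAbs(np.hstack([f(a,200,160,160,160*1),f(b,225,130,140,140)]),alpha=1.6))
E
```

```text
top counter z 0.0003
 arm n 355 min [ 0.401 -0.077  0.021] max [ 0.543 -0.022  0.095]
 armrect [472.4 -53.7] [ 54.6 141.8] 86.5
 z hist (array([  9,   9,  19, 136, 122,   8,  42,  10,   0]), array([0.02, 0.03, 0.04, 0.05, 0.06, 0.07, 0.08, 0.09, 0.1 , 0.11]))
 foot 1070 0.0132 [ 581.6 -312.8] [148.4 166.7] 17.0
 top 256 0.1894 [ 586.6 -309.4] [54.2 29.7] 88.9
 upr 283 [ 0.57  -0.336  0.041] [ 0.601 -0.281  0.169]
scene counter z 0.001
 arm n 884 min [ 0.399 -0.08   0.02 ] max [0.664 0.122 0.09 ]
 armrect [524.   -2.4] [287.2 125.3] 41.4
 z hist (array([120, 142, 175, 246, 110,  51,  37,   3,   0]), array([0.02, 0.03, 0.04, 0.05, 0.06, 0.07, 0.08, 0.09, 0.1 , 0.11]))
 foot 925 0.0153 [ 750.2 -235.2] [502.5 193.8] 15.1
 top 166 0.1885 [ 587.9 -309.3] [33.3 54.5] 5.8
 upr 840 [ 0.57  -0.337  0.04 ] [ 0.98  -0.123  0.17 ]
```

View pics/crop.png

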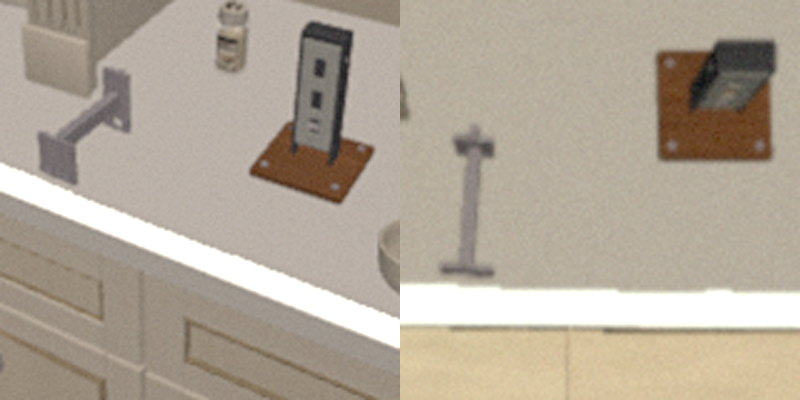

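The crop shows both slots dark on the grey strip, with the tab just below them. The arm's claws point away from the robot (+x). Next come refined yaws and a slot height taken from the image.

Run:
```python
from h import *
T=dict(np.load("top0.npz")); S=dict(np.load("scene0.npz")); XT=pts(T); XS=pts(S)
# --- arm bar
for n,X,r in(("top",XT,(230,270,165,235)),("scene",XS,(208,262,180,236))):
    P=X[r[2]:r[3],r[0]:r[1]].reshape(-1,3)
    P=P[(P[:,0]>.39)&(P[:,0]<.56)&(P[:,1]>-.1)&(P[:,1]<-.01)]
    b=P[(P[:,2]>.054)&(P[:,2]<.066)&(P[:,0]>.42)&(P[:,0]<.52)]
    vx,vy,x0,y0=cv2.fitLine(b[:,:2].astype(np.float32),cv2.DIST_HUBER,0,.001,.001).ravel()
    print(n,"bar",len(b),"z",np.median(b[:,2]).round(4),"yaw",np.degrees(np.arctan2(vy,vx)).round(2),"y at x=.47",(y0+(.47-x0)*vy/vx).round(4))
    t=P[P[:,2]>.068]; print("  backplate upper x",np.percentile(t[:,0],[2,20,50,80,98]).round(4),"y",np.percentile(t[:,1],[2,50,98]).round(4),"zmax",np.percentile(t[:,2],98).round(4))
    f=P[(P[:,0]<.41)&(P[:,2]>.01)]; print("  front x",np.percentile(f[:,0],[2,20,50,80,98]).round(4) if len(f) else 0,"y",np.percentile(f[:,1],[2,98]).round(4))
# --- foot by colour
for n,c,X in(("top",T,XT),("scene",S,XS)):
    im=c["img"].astype(int); m=(im[...,0]>im[...,2]*1.7)&(X[...,0]>.45)&(X[...,0]<.7)&(X[...,1]>-.4)&(X[...,1]<-.22)&(X[...,2]>.008)&(X[...,2]<.02)
    P=X[m]; r=cv2.minAreaRect(P[:,:2].astype(np.float32)*1000); print(n,"foot",m.sum(),np.median(P[:,2]).round(4),np.round(r[0],1),np.round(r[1],1),round(r[2],2))
# --- front face plane
m=(XS[...,0]>.55)&(XS[...,0]<.60)&(XS[...,1]>-.338)&(XS[...,1]<-.28)&(XS[...,2]>.03)&(XS[...,2]<.183)
g=S["img"].astype(int).mean(2); print("face grey pct",np.percentile(g[m],[5,25,50,75,95]))
m&=g>np.percentile(g[m],40)
P=XS[m]
for _ in range(5):
    A=np.c_[P[:,1],P[:,2],np.ones(len(P))]; k=np.linalg.lstsq(A,P[:,0],rcond=None)[0]; e=P[:,0]-A@k; P=P[abs(e)<2*e.std()+1e-6]
print("face x=%.4f*y+%.4f*z+%.4f"%tuple(k),len(P),e.std().round(4),"yaw deg",np.degrees(np.arctan(-k[0])).round(2),"y",np.percentile(P[:,1],[1,99]).round(4),"x mid",(k@[-.309,.1,1]).round(4))
# --- profile along the centre column of face: world-> scene pixels
R=np.array(S["rvec"],float); K=np.array([[S["fx"],0,S["cx"]],[0,S["fy"],S["cy"]],[0,0,1.]])
im=cv2.cvtColor(S["img"],cv2.COLOR_RGB2GRAY).astype(np.float32)
zz=np.arange(.02,.195,.002); prof=[]
for dy in(-.003,0,.003):
    y=-.309+dy; W=np.c_[k[0]*y+k[1]*zz+k[2],np.full_like(zz,y),zz]
    uv=cv2.projectPoints(W,R,np.array(S["tvec"],float),K,np.array([S["k1"],0,0,0.]))[0].reshape(-1,2).astype(np.float32)
    prof.append(cv2.remap(im,uv[:,:1],uv[:,1:],cv2.INTER_LINEAR)[:,0])
print([(int(a*1000+.5),int(b)) for a,b in zip(zz,np.mean(prof,0))])
```

```text
top bar 165 z 0.06 yaw -3.09 y at x=.47 -0.0531
  backplate upper x [0.5257 0.527  0.5294 0.5339 0.5423] y [-0.076  -0.056  -0.0384] zmax 0.0938
  front x [0.3999 0.4017 0.4028 0.4049 0.4079] y [-0.0763 -0.0231]
scene bar 100 z 0.0589 yaw -3.02 y at x=.47 -0.0568
  backplate upper x [0.526  0.5282 0.5293 0.5316 0.5432] y [-0.0775 -0.058  -0.0384] zmax 0.0902
  front x [0.4009 0.4029 0.4045 0.4062 0.4082] y [-0.0781 -0.0244]
top foot 900 0.0135 [ 583.4 -309.4] [117.1 115.8] 1.07
scene foot 689 0.0154 [ 580.1 -310.4] [115.2 114.5] 89.99
face grey pct [28.33333333 53.         75.66666667 78.33333333 81.66666667]
face x=-0.0088*y+-0.0070*z+0.5728 432 0.0014 yaw deg 0.5 y [-0.3301 -0.2817] x mid 0.5748
[(20, 50), (22, 49), (24, 48), (26, 50), (28, 51), (30, 52), (32, 53), (34, 58), (36, 65), (38, 71), (40, 76), (42, 78), (44, 77), (46, 77), (48, 77), (50, 77), (52, 79), (54, 79), (56, 74), (58, 66), (60, 64), (62, 71), (64, 79), (66, 85), (68, 83), (70, 74), (72, 60), (74, 52), (76, 58), (78, 67), (80, 75), (82, 78), (84, 79), (86, 80), (88, 81), (90, 74), (92, 63), (94, 48), (96, 36), (98, 32), (100, 32), (102, 32), (104, 32), (106, 32), (108, 33), (110, 33), (112, 35), (114, 41), (116, 54), (118, 67), (120, 75), (122, 77), (124, 78), (126, 78), (128, 78), (130, 79), (132, 78), (134, 73), (136, 61), (138, 46), (140, 34), (142, 31), (144, 32), (146, 32), (148, 33), (150, 34), (152, 34), (154, 35), (156, 36), (158, 40), (160, 53), (162, 66), (164, 75), (166, 77), (168, 77), (170, 78), (172, 79), (174, 78), (176, 78), (178, 80), (180, 79), (182, 72), (184, 58), (186, 43), (188, 33), (190, 33), (192, 36), (194, 40)]
```

Slots and tab all read about +8 mm, so insertion is at an arm origin height of about 72 mm. The arm's origin is (0.532, -0.058) with yaw -3.05°. The stand's face is at x≈0.5735, y≈-0.3095, with yaw about +0.6°. Heights check out: bar top 60 mm, foot 14 mm, upright 189 mm. I'll pick the arm up.

```bash
cat >> h.py <<'E'
from scipy.spatial.transform import Rotation as Ro
def quat(yaw,flip):
    a=yaw+(np.pi if flip else 0); c,s=np.cos(a),np.sin(a)
    return Ro.from_matrix(np.array([[c,s,0],[s,-c,0],[0,0,-1.]])).as_quat()
GX,GZ=-.062,.052
def tcp(o,yaw):
    """TCP for arm origin o (world) and yaw"""
    return np.array([o[0]+GX*np.cos(yaw),o[1]+GX*np.sin(yaw),o[2]+GZ-env.pinch_z])
E
python3 - <<'E'
from h import *
ya=np.radians(-3.05); ys=np.radians(.6); o=np.array([.532,-.0583,0]); s=np.array([.5735,-.3095,0])
for f in(0,1):
    for p,y in((tcp(o,ya),ya),(tcp(o+[0,0,.1],ya),ya),(tcp(s+[-.04,0,.072],ys),ys)):
        q=planner.ik(p,quat(y,f)); print(f,p.round(3),None if q is None else np.round(q,2))
f=min((0,1),key=lambda f:abs(planner.ik(tcp(o,ya),quat(ya,f))[5]) if planner.ik(tcp(o,ya),quat(ya,f)) is not None else 9)
print("flip",f); open("flip","w").write(str(f))
q=quat(ya,f); p=tcp(o,ya)
env.move_ptp(p+[0,0,.13],q); env.line_to(p,speed=.12)
print(sensors.current_t(),sensors.current_tool_pos(),sensors.current_wrist_force())
hand.grip(0.0); print(sensors.current_gripper_width(),sensors.current_gripper_force())
env.line_to(p+[0,0,.09],speed=.1); env.hold(.2)
print(sensors.current_t(),sensors.current_tool_pos(),sensors.current_wrist_force(),sensors.current_gripper_width(),sensors.current_wrist_torque())
E
```

```text
0 [ 0.47  -0.055  0.033] [-0.3   0.22  1.93 -0.    0.99  1.32]
0 [ 0.47  -0.055  0.133] [-0.3   0.06  1.86 -0.    1.22  1.32]
0 [ 0.472 -0.31   0.105] [-0.74  0.29  1.66 -0.    1.19  0.83]
1 [ 0.47  -0.055  0.033] [-0.3   0.22  1.93 -0.    0.99 -1.82]
1 [ 0.47  -0.055  0.133] [-0.3   0.06  1.86 -0.    1.22 -1.82]
1 [ 0.472 -0.31   0.105] [-0.74  0.29  1.66 -0.    1.19 -2.32]
flip 0
3.5083 [ 0.47090417 -0.05520295  0.0339346 ] [-0.83985668 -0.80657907  0.06735647]
0.013801143195518988 30.000500679016113
5.9583 [ 0.46950116 -0.0548561   0.12240511] [-0.96749931 -0.65731743 -2.02465951] 0.013782103770833373 [ 0.03796957  0.16515307 -0.04723412]
```

Run:
```python
from h import *
ys=np.radians(.6); s=np.array([.5735,-.3095,0])
env.line_to(tcp(s+[-.05,0,.085],ys),speed=.15,rotation=quat(ys,0))
env.line_to(tcp(s+[-.035,0,.072],ys),speed=.1); env.hold(.3)
print(sensors.current_t(),sensors.current_tool_pos(),tcp(s+[-.035,0,.072],ys),sensors.current_wrist_force())
for n in("scene","top"):
    c=cam(n); np.savez(n+"1.npz",**c); X=pts(c)
    m=(X[...,0]>.44)&(X[...,0]<.66)&(X[...,1]>-.36)&(X[...,1]<-.26)&(X[...,2]>.02)&(X[...,2]<.2)
    P=X[m]
    b=P[(P[:,2]>.122)&(P[:,2]<.142)&(P[:,0]<.53)]; print(n,"bar/plates top n",len(b),"z",np.percentile(b[:,2],[50,95]).round(4),"y",np.percentile(b[:,1],[2,50,98]).round(4))
    k=P[(P[:,2]>.145)&(P[:,0]>.525)&(P[:,0]<.556)]; print("  plate x",np.percentile(k[:,0],[2,20,50,80,98]).round(4),"y",np.percentile(k[:,1],[2,50,98]).round(4),"z",np.percentile(k[:,2],[50,90,98]).round(4))
    v,u=np.where(m); x0,y0=u.min()-10,v.min()-10; im=c["img"][y0:v.max()+10,x0:u.max()+10,::-1]
    print(x0,y0); cv2.imwrite(f"pics/{n}1.png",cv2.convertScaleAbs(cv2.resize(im,None,fx=5,fy=5,interpolation=cv2.INTER_CUBIC),alpha=1.6))
a=cv2.imread("pics/scene1.png");b=cv2.imread("pics/top1.png");h=max(a.shape[0],b.shape[0])
p=lambda i:cv2.copyMakeBorder(i,0,h-i.shape[0],0,0,cv2.BORDER_CONSTANT)
o=np.hstack([p(a),p(b)]); k=min(800/o.shape[1],600/o.shape[0]); cv2.imwrite("pics/c1.png",cv2.resize(o,None,fx=k,fy=k)); print(k)
```

```text
8.4583 [ 0.47645924 -0.31029535  0.10555917] [ 0.4765034  -0.31014925  0.1052    ] [ 0.43377379 -0.28576944 -2.30363679]
scene bar/plates top n 114 z [0.1333 0.141 ] y [-0.3279 -0.3134 -0.2956]
  plate x [0.5305 0.533  0.5343 0.5359 0.5399] y [-0.3285 -0.3208 -0.3124] z [0.1514 0.1553 0.157 ]
296 159
top bar/plates top n 20 z [0.1327 0.1349] y [-0.3153 -0.3098 -0.3042]
  plate x [0.5372 0.5372 0.5372 0.5372 0.5372] y [-0.3147 -0.3147 -0.3147] z [0.1601 0.1601 0.1601]
312 135
1.411764705882353
```

View pics/c1.png

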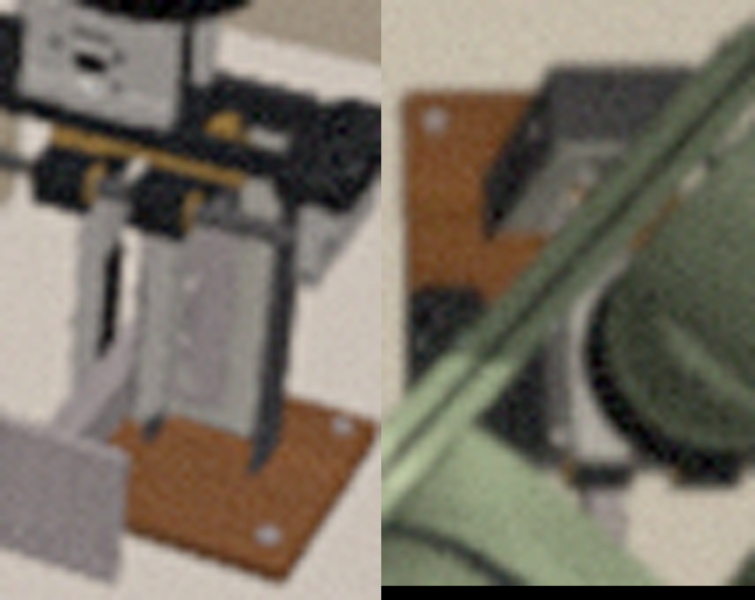

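The bar top reads 133 mm against 132 expected, so the grasp is good. The gripper hides the claws, so I go in by feel from here.

```bash
cat >> h.py <<'E'
ys=np.radians(.6); S0=np.array([.5735,-.3095,0])
C,Sn=np.cos(ys),np.sin(ys)
def at(x,y,z):
    """TCP for arm origin (x,y,z) in estimated stand frame"""
    return tcp(S0+[C*x-Sn*y,Sn*x+C*y,z],ys)
def go(x,y,z,sp=.02): env.line_to(at(x,y,z),speed=sp)
def F(): return np.array(sensors.current_wrist_force())
def push(x0,x1,y,z,F0,step=.0007,lim=4.):
    x=x0
    while x<x1:
        x=min(x+step,x1); go(x,y,z,.012); f=F()-F0
        if f[0]<-lim: env.hold(.05); return x,F()-F0,False
    return x,F()-F0,True
E
python3 - <<'E'
from h import *
go(-.015,0,.072,.05); env.hold(.2); F0=F(); np.save("F0.npy",F0); t=sensors.current_t()
x,f,ok=push(-.015,.004,0,.072,F0)
print(x,f.round(2),ok,sensors.current_tool_pos()-at(x,0,.072),t,sensors.current_t())
E
```

```text
-0.0003000000000000061 [-3.69  0.19  0.95] False [-0.00060638  0.00010893 -0.00012933] 9.3083 14.6083
```

Contact came only when the rear face met the strip (x≈-0.5 mm), so both claws are through. Now I press down while watching the force.

Run:
```python
from h import *
F0=np.load("F0.npy"); x=-.0008; go(x,0,.072,.02); print("relaxed",(F()-F0).round(2))
z=.072; pk=0; click=False; log=[]
while z>.042:
    z-=.0008 if z>.066 else .0005; go(x,0,z,.015); f=F()-F0; tz=sensors.current_tool_pos()[2]-.0332
    log.append((round(z*1e3,1),round(tz*1e3,1),*f.round(1)))
    pk=max(pk,f[2])
    if pk>3.5 and f[2]<pk-2.5: click=True
    if f[2]>(9 if click else 15): break
    if abs(f[0])>10: print("fx"); break
print(click,sensors.current_t(),sensors.current_wrist_torque())
for l in log: print(*l)
```

```text
relaxed [-3.28  0.49  0.44]
fx
False 19.6083 [ 0.17427817  1.46370189 -0.00583581]
71.2 71.2 -3.8 0.8 0.7
70.4 70.4 -3.1 -0.1 1.3
69.6 69.6 -3.7 -0.1 1.1
68.8 68.7 -4.1 -0.1 0.7
68.0 67.9 -4.1 0.3 1.4
67.2 67.1 -3.9 -1.1 2.0
66.4 66.6 -5.3 0.7 5.0
65.6 66.3 -7.1 0.7 7.2
65.1 66.1 -7.9 0.5 8.4
64.6 65.8 -8.6 0.9 8.7
64.1 65.5 -7.7 1.5 9.7
63.6 65.1 -8.4 1.8 9.5
63.1 64.7 -8.7 1.6 10.2
62.6 64.3 -8.8 1.8 10.3
62.1 63.8 -9.7 -0.2 11.1
61.6 63.4 -9.0 1.0 11.6
61.1 63.0 -9.4 1.5 12.5
60.6 62.5 -9.1 1.5 12.1
60.1 62.0 -10.1 1.2 11.5
```

The tab was met at 66.6 mm and is now being pushed in steadily at about 12 N. I'll ease the x push a little and continue.

Run:
```python
from h import *
F0=np.load("F0.npy"); x=-.0018; z=.0601; go(x,0,z,.015); print("eased",(F()-F0).round(2))
pk=12; click=False; log=[]
while z>.044:
    z-=.0005; go(x,0,z,.015); f=F()-F0; tz=sensors.current_tool_pos()[2]-.0332
    log.append((round(z*1e3,1),round(tz*1e3,1),*f.round(1)))
    pk=max(pk,f[2])
    if f[2]<pk-4: click=True
    if f[2]>(9.5 if click else 15.5): break
    if abs(f[0])>13: print("fx"); break
print(click,sensors.current_t(),sensors.current_wrist_torque())
for l in log: print(*l)
```

```text
eased [-7.2   0.43  9.74]
True 24.3583 [ 0.29298733  0.19000479 -0.03813642]
59.6 61.5 -8.0 0.8 10.4
59.1 58.9 -4.5 -1.2 1.6
58.6 58.3 -4.5 -1.5 1.9
58.1 57.1 -2.4 -0.3 -2.6
57.6 57.2 -1.7 -0.2 -3.5
57.1 57.1 -2.4 0.0 -2.2
56.6 56.8 -1.9 1.3 -0.9
56.1 56.4 -1.5 -0.4 0.1
55.6 55.9 -1.1 1.1 0.4
55.1 55.1 -0.5 0.7 0.3
54.6 54.5 -0.3 0.1 0.1
54.1 54.0 -0.6 -0.0 0.2
53.6 53.8 -1.5 -0.0 1.7
53.1 53.6 -2.2 -0.2 4.3
52.6 53.2 -2.5 1.3 6.5
52.1 52.7 -1.7 2.0 8.1
51.6 52.2 -2.2 1.3 8.9
51.1 52.0 -3.4 1.7 10.5
```

There was a clear snap, then a hard stop at about 53.8 mm against 54 expected for +8. I'll unload, release, back off upwards and look.

Run:
```python
from h import *
F0=np.load("F0.npy"); go(-.0012,0,.0525,.015); print((F()-F0).round(2))
hand.grip(.05); p=np.array(sensors.current_tool_pos()); env.line_to(p+[0,0,.08],speed=.1); env.line_to(p+[-.1,.12,.16],speed=.2)
env.hold(.2); print(sensors.current_t(),(F()-F0).round(2))
for n in("scene","top"):
    c=cam(n); np.savez(n+"2.npz",**c); X=pts(c)
    m=(X[...,0]>.42)&(X[...,0]<.66)&(X[...,1]>-.36)&(X[...,1]<-.26)&(X[...,2]>.02)&(X[...,2]<.2); P=X[m]
    b=P[(P[:,2]>.1)&(P[:,2]<.125)&(P[:,0]<.56)&(P[:,0]>.45)&(abs(P[:,1]+.31)<.012)]
    if len(b)>10:
        kz=np.polyfit(b[:,0],b[:,2],1); t=b[b[:,2]>np.polyval(kz,b[:,0])-.002]; print(n,"bar top n",len(b),"slope",np.polyfit(t[:,0],t[:,2],1)[0].round(3),"z",np.median(t[:,2]).round(4),"yaw",np.polyfit(t[:,0],t[:,1],1)[0].round(3),"y",np.median(t[:,1]).round(4))
    v,u=np.where(m); im=c["img"][v.min()-5:v.max()+5,u.min()-5:u.max()+5,::-1]
    k=min(400/im.shape[1],580/im.shape[0]); cv2.imwrite(f"pics/{n}2.png",cv2.convertScaleAbs(cv2.resize(im,None,fx=k,fy=k,interpolation=cv2.INTER_CUBIC),alpha=1.6))
a=cv2.imread("pics/scene2.png");b=cv2.imread("pics/top2.png");h=max(a.shape[0],b.shape[0])
p=lambda i:cv2.copyMakeBorder(i,0,h-i.shape[0],0,0,cv2.BORDER_CONSTANT)
cv2.imwrite("pics/c2.png",np.hstack([p(a),p(b)])[:600,:800])
```

```text
[-2.58  0.88  5.05]
27.5167 [-0.92 -0.75  2.18]
scene bar top n 143 slope -0.013 z 0.1126 yaw 0.005 y -0.3101
top bar top n 52 slope -0.049 z 0.1131 yaw 0.073 y -0.3102
```

View pics/c2.png

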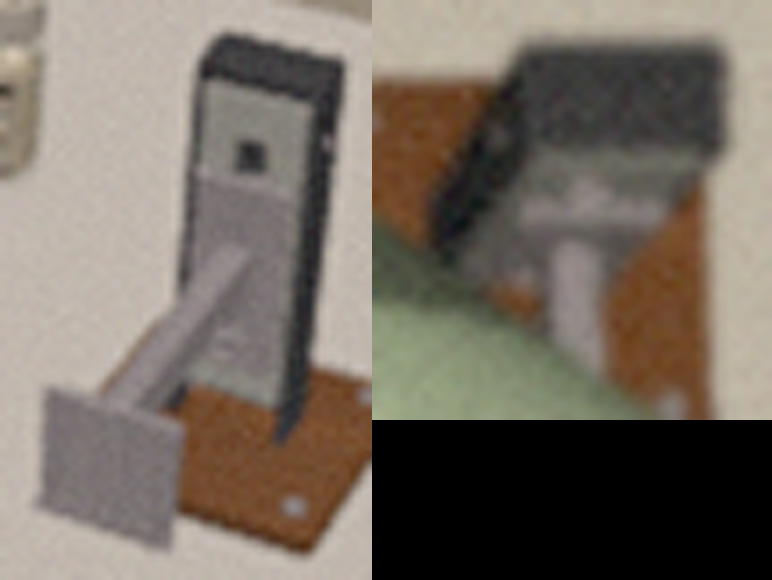

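The picture shows the arm hanging level on the strip, with the upper slot's top showing at (250,155) and the bright tab in the plate's window at (230,345). The bar top is at 113 mm, so the origin is at about 53 mm, as expected when home.

```bash
python3 -c "
from h import *
env.hold(.3); print(env.sign_off(), sensors.current_t())"
```

```text
the job is handed in; nothing more can be done
the job is handed in; nothing more can be done
```

The display arm is hooked into both slots and pressed home with the spring tab snapped into its window, then released; I handed the job in at about 28 s with pressing force at most about 12.5 N, and no verdict came back.

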